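# Restock the bread display in batch order

## Task

Move the four breads from the wire cooling rack onto the four round places of the wooden display shelf, one bread to a place, keeping the order of the row: the bread nearest the cooling rack's red handle goes on the place nearest the little chalkboard, the next bread on the place beside it, and so on to the far end. Set each one down upright in the middle of its round place and let go of it. Do not let any bread fall onto the table, and leave the chalkboard standing where it is.

Things in the scene. Friction and masses are not known exactly. Their poses are not given: they have to be found in the camera images.
- white_roll: Round pale-cream bread roll with a white cross on top, 58 mm across (straight sides from 7 to 27 mm up, then domed), 48 mm tall, about 70 g, rigid. Origin: centre of its underside, z up; it starts upright on its mat.
- rye_roll: Round very dark brown rye roll with three pale slashes on top, 58 mm across (straight sides from 7 to 27 mm up, then domed), 48 mm tall, about 70 g, rigid. Origin: centre of its underside, z up; it starts upright on its mat.
- seeded_roll: Round mid-brown roll sprinkled with cream-coloured seeds, 58 mm across (straight sides from 7 to 27 mm up, then domed), 48 mm tall, about 70 g, rigid. Origin: centre of its underside, z up; it starts upright on its mat.
- tin_loaf: Small golden tin loaf, rectangular with two domed humps: 54 mm along its x, 68 mm along its y, straight sides to 24 mm up, 47 mm tall at the humps, about 70 g, rigid; it starts with its long side roughly along the row, so take it across its x. Origin: centre of its underside, z up.
- blue_mat: Blue flat square mat, 78 x 78 x 3 mm, fixed on the wire cooling rack (110 x 372 mm, top 35 mm above the table); the white roll starts on it. Origin: centre of its underside. The mats lie in one straight row, 88 mm apart; +y points along the row towards the rack's red-handle end, z up. Mat colours mean nothing; only the row's order counts.
- yellow_mat: Yellow flat square mat, 78 x 78 x 3 mm, fixed on the wire cooling rack (110 x 372 mm, top 35 mm above the table); the rye roll starts on it. Origin: centre of its underside. The mats lie in one straight row, 88 mm apart; +y points along the row towards the rack's red-handle end, z up. Mat colours mean nothing; only the row's order counts.
- grey_mat: Grey flat square mat, 78 x 78 x 3 mm, fixed on the wire cooling rack (110 x 372 mm, top 35 mm above the table); the seeded roll starts on it. Origin: centre of its underside. The mats lie in one straight row, 88 mm apart; +y points along the row towards the rack's red-handle end, z up. Mat colours mean nothing; only the row's order counts.
- green_mat: Green flat square mat, 78 x 78 x 3 mm, fixed on the wire cooling rack (110 x 372 mm, top 35 mm above the table); the tin loaf starts on it. Origin: centre of its underside. The mats lie in one straight row, 88 mm apart; +y points along the row towards the rack's red-handle end, z up. Mat colours mean nothing; only the row's order counts.
- display: Fixed wooden display shelf: mid-brown plank 110 (x) by 372 mm (y) on black pipe feet, flat top 50 mm above the table. Four round places (pale discs, dark rim, 68 mm across, flat) lie in a row at x = 0, y = -132, -44, +44, +132 mm. Origin: under the plank's middle, at table height, z up. It may stand nearer to or farther from the robot than the cooling rack.
- chalkboard: Small blank chalkboard (black, wood-framed, 66 mm wide, 76 mm long, leaning back on a wooden foot, about 65 mm tall) standing loose on the table beyond one end of the display shelf, about 232 mm from the shelf's middle along the shelf's +y or -y (the other end has a potted herb). Which end varies. Origin: centre of the foot's underside, z up.
Things that resemble listed ones, but are neither listed nor needed, are in the scene too. Leave any purple look-alike of the white_roll alone.

How it is judged:
By the outcome, as a careful person would: the job done as asked, in the order asked, and still so for the second after the job is handed in, with the robot touching nothing.
It also fails if it takes over 93 s, if anything falls off the work surface, if the arm or the gripper's body presses on something with over 40 N, if the wrist force passes 120 N, or if a joint passes its speed limit or range.

## Robot

A 7-joint arm with a two-finger parallel gripper is mounted at the origin on the work surface. World frame = base frame: x ahead of the robot, y to its left, z up, the work surface at z = 0. Lengths are in m, angles in rad, forces in N, time in s.
With the tool pointing down it reaches from about 0.4 to 0.85 m from the base axis. Payload 6.9 kg.
Tool frame: the origin (TCP) lies on the centre line of the jaws, within the pads' length; the fingertips stand manip.finger_overhang ahead of it and the grasp point (between the pads) lies 3 mm ahead of it (manip.finger_overhang is the distance from the TCP to the fingertips, in m); z points along the fingers, y is the line along which they close (so a half turn about z gives the same grasp; the last joint's range is limited). The gripper opens to 85 mm and grips with 20 to 120 N. Pads are 22 mm wide; open, the fingers measure 114 mm over their backs; the gripper's body (76 mm by 85 mm) begins 54 mm behind the grasp point. The pads swing forward as they close: fully open they stand 13 mm farther back than shut.
Start: joints at [1.274, 0.507, -0.238, 1.5, 0.126, 1.149, -0.155], TCP at [0.245, -0.575, 0.253] pointing down, gripper open.
Joint ranges: [-3.08, 3.08], [-0.24, 2.05], [-1.43, 1.35], [0, 2.5], [-1.52, 4.66], [0.17, 1.96], [-2.89, 2.89]. Speed limits (rad/s): [2.39, 2.39, 3.14, 3.14, 3.14, 3.14, 3.14].

## Interface

Orientations are given as a unit quaternion [x, y, z, w].
In Python, from station import manip, get_image, camera_model gives the robot as it stands.
- The arm moves only by the tool servo_tool, never from a script. Its arguments are lists of equal length, an entry for each row: "translation": the shift along the tool's x, y, z in cm, a list of three; "yaw": the turn about the tool's z in rad; "gripper": the finger opening in cm, from 0 to 8.54. A call has 1 to 5 rows; each row shifts and turns the commanded pose from where the row before left it, along the tool's axes as they then stand; what a row does not reach is not made up. A row lasts 1/8 s, in which the tool goes at most 62.5 mm and 10.7 degrees, less where a joint would pass 70% of its speed; a pose out of reach is approached as far as the arm can. A call with a gripper value outside its range is refused whole. The fingers move at their own pace and stop on an object; "newtons" is the grip in N (left out, the last holds). Time passes only in rows, so rows that do not move let the fingers close. It gives the time, the measured TCP pose, the force, the opening and the grip force at its end, in the units of the state.
- manip.sense(): the state, without advancing time (a new reading comes with each control period).
- get_image(name): name is "side" or "top" or "wrist"; returns the picture (480x640x3 uint8, blue, green, red); there is no depth.
- camera_model(name): a dict with "fov_y" (degrees; the focal length in pixels is half the picture's height over the tangent of half this angle, whatever the lens; pixels are square), "cx", "cy" (the principal point, pixels), "k1" (the pictures are not rectified: a ray, as slopes to the right and down, at radius r is drawn at 1 + k1 r^2 times it, then the intrinsics apply), "extrinsics" (4x4, takes a point from world to camera coordinates). Camera axes: x right, y up, looking along -z (the intrinsics and any distortion apply to the point x, -y, -z); pixel columns grow to the right and rows downward; lengths in m; the calibration is good to about 2 mm. A picture is of the moment at which its call begins: read the wrist's pose just before it. camera_model takes no time and is no camera call; for the wrist camera it gives the pose at the moment of the call.
- manip.sign_off(): hands the job in; it is judged then, once.
The state is a dict: "time": time; "joints": joint angles; "dq": joint speeds; "joint_torque": joint torques, N m; "tool_pos": TCP position; "tool_rot": TCP orientation; "contact_force": force on the tool from outside, world axes, zero at the start; "ft_torque": the same for the moment, N m; "opening": finger opening in m; "grasp_force": force on a finger pad.
Only numpy, scipy, OpenCV 4.12 (cv2) and the standard library are available. Lean on these libraries where they do the work, as an engineer would, in place of code of your own. Each camera call takes 0.05 s, during which the arm holds its last target. There are 200 camera calls.

## Working session

There is one attempt and no reset: what is moved stays moved. The work goes in short steps, Python scripts to look and compute and a tool call to move; the robot and the scene stay as the last step left them, time stands still between calls to the robot, and variables do not carry over. Pictures are saved under pics/ and viewed, at most 14 in all, crops included, and the job is handed in when it is done.

Besides the shell and the picture viewer there is one more tool, called after "Call:" as a command line: name --pt "numbers of a row" for each row, then --argument value for the rest. servo_tool: Moves the arm, as the interface text tells. Its arguments: {"type":"object","properties":{"translation":{"type":"array"},"yaw":{"type":"array"},"gripper":{"type":"array"},"newtons":{"type":"number"}},"required":["translation","yaw","gripper"]}

```bash
mkdir -p pics; ls; python3 - <<'E'
from station import manip,get_image,camera_model
import cv2
for n in("top","side"):
    cv2.imwrite(f"pics/{n}0.png",get_image(n)); m=camera_model(n); print(n,m)
s=manip.sense(); print(s, manip.finger_overhang)
E
```

```text
pics
top {'fov_y': 56.27817093343765, 'cx': 319.1877343734947, 'cy': 241.57894780244067, 'k1': -0.1148322784825493, 'extrinsics': array([[-0.01523108, -0.99987923,  0.00308763, -0.00514643],
       [ 0.99614591, -0.0149073 ,  0.08643554, -0.48887354],
       [-0.08637907,  0.00439224,  0.99625266, -0.74539683],
       [ 0.        ,  0.        ,  0.        ,  1.        ]])}
side {'fov_y': 44.55762961889101, 'cx': 315.72770246755977, 'cy': 240.79021044195608, 'k1': -0.0008011607701657833, 'extrinsics': array([[-0.78924625, -0.61380925, -0.01812636,  0.39626636],
       [ 0.4750401 , -0.62898774,  0.61539526, -0.28468822],
       [-0.38913656,  0.47708765,  0.78801022, -0.77176565],
       [ 0.        ,  0.        ,  0.        ,  1.        ]])}
{'time': 0.1, 'joints': array([ 1.27348198,  0.50827886, -0.23757719,  1.50104539,  0.12569303,
        1.14891501, -0.15479402]), 'dq': array([ 0.00181468, -0.00229453, -0.00074571, -0.00326328, -0.00159651,
        0.00015387,  0.00025524]), 'joint_torque': array([-5.53562233e-03, -6.21837258e+01, -2.19501480e+00, -2.50205755e+01,
        1.24438363e-02,  7.79879512e-03,  2.65955561e-05]), 'tool_pos': array([ 0.2447954 , -0.57460156,  0.25249826]), 'tool_rot': array([ 9.79780086e-01,  2.00075729e-01, -1.66503275e-04, -8.11225894e-04]), 'contact_force': array([-0.164125  , -0.4559954 , -0.07189374]), 'ft_torque': array([-0.00564511,  0.00931667, -0.01250017]), 'grasp_force': 0.0, 'opening': 0.08547236607532495} 0.022
```

View pics/top0.png

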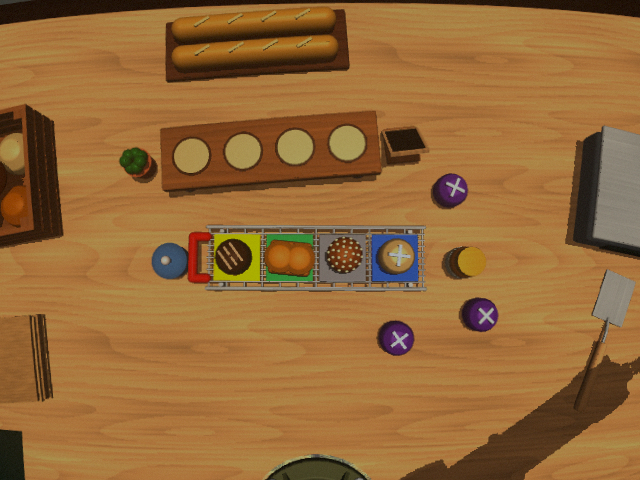

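View pics/side0.png

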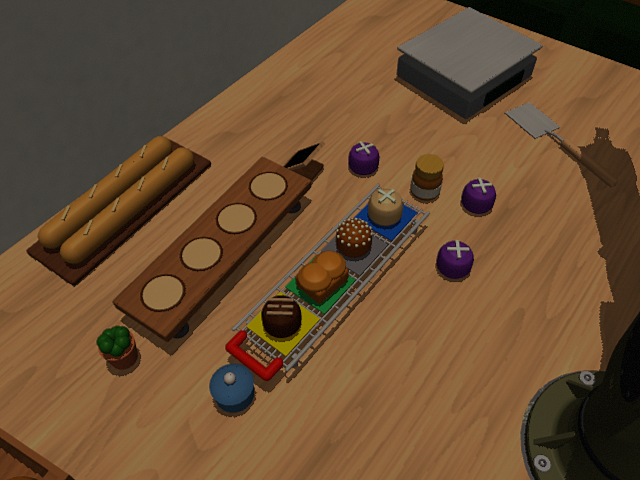

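Top view has +x up and +y left. The red handle is at (198,257) and the chalkboard at (405,142). That gives these moves:
- rye (233,257) → place (347,142)
- tin loaf (290,257) → place (295,147)
- seeded (344,255) → place (243,152)
- white (398,256) → place (191,156)

The white-cross look-alikes are purple, at (452,190), (481,315) and (397,338). Only the cream roll at (398,256) on the blue mat fits the white roll.

```bash
cat > h.py <<'E'
import numpy as np,cv2
from station import manip,get_image,camera_model
def ray(m,uv):
    f=240/np.tan(np.radians(m["fov_y"]/2)); K=np.array([[f,0,m["cx"]],[0,f,m["cy"]],[0,0,1.]])
    p=cv2.undistortPoints(np.float64(uv).reshape(-1,1,2),K,np.array([m["k1"],0,0,0,0.]))[:,0]
    E=m["extrinsics"];R=E[:3,:3];d=np.c_[p[:,0],-p[:,1],-np.ones(len(p))]@R
    return -R.T@E[:3,3],d
def onz(m,uv,z):
    c,d=ray(m,uv); return c+d*((z-c[2])/d[:,2])[:,None]
E
cat > meas.py <<'E'
from h import *
m=camera_model("top"); im=cv2.imread("pics/top0.png"); hsv=cv2.cvtColor(im,cv2.COLOR_BGR2HSV)
print("cam",ray(m,[[320,240]])[0])
vis=im.copy()
def blob(lo,hi,c,r=34,img=hsv):
    k=cv2.inRange(img,lo,hi); w=np.zeros_like(k); cv2.rectangle(w,(c[0]-r,c[1]-r),(c[0]+r,c[1]+r),255,-1)
    k=cv2.morphologyEx(k&w,cv2.MORPH_OPEN,np.ones((3,3)))
    cs=cv2.findContours(k,cv2.RETR_EXTERNAL,cv2.CHAIN_APPROX_NONE)[0]
    return max(cs,key=cv2.contourArea)
D=[]
for c in[(347,142),(295,147),(243,152),(191,156)]:
    q=blob((18,40,120),(40,160,255),c,26); e=cv2.fitEllipse(q); cv2.ellipse(vis,e,(0,0,255),1); D.append(onz(m,[e[0]],.05)[0]); print("disc",e[0],e[1],D[-1])
D=np.array(D);print(np.linalg.norm(np.diff(D,axis=0),axis=1))
for n,c in dict(rye=(233,257),loaf=(290,257),seed=(344,255),white=(398,256)).items():
    print(n,hsv[c[1],c[0]],hsv[c[1]+12,c[0]-8],hsv[c[1]-20,c[0]+20])
for n,c,lo,hi in[("yel",(236,257),(24,150,100),(34,255,255)),("grn",(290,257),(45,100,40),(75,255,255)),("gry",(342,257),(100,5,60),(180,70,150)),("blu",(396,257),(100,130,60),(125,255,255))]:
    q=blob(lo,hi,c); r=cv2.minAreaRect(q); P=onz(m,cv2.boxPoints(r),.038); print(n,r,P.mean(0)[:2],np.linalg.norm(np.diff(P,axis=0),axis=1)); cv2.drawContours(vis,[q],-1,(255,0,255),1)
g=cv2.medianBlur(cv2.cvtColor(im,cv2.COLOR_BGR2GRAY),3)
for n,c in dict(rye=(233,257),seed=(344,255),white=(398,256)).items():
    s=g[c[1]-32:c[1]+32,c[0]-32:c[0]+32]; s=cv2.resize(s,None,fx=4,fy=4,interpolation=cv2.INTER_CUBIC)
    C=cv2.HoughCircles(s,cv2.HOUGH_GRADIENT_ALT,1.5,40,param1=150,param2=.5,minRadius=64,maxRadius=92)
    if C is None: print(n,None);continue
    for x,y,r in C[0]:
        p=(x/4+c[0]-32-.4,y/4+c[1]-32-.4); print(n,p,r/4,onz(m,[p],.062)[0]); cv2.circle(vis,(round(p[0]),round(p[1])),round(r/4),(0,255,0),1)
q=blob((5,150,80),(19,255,255),(290,257),30); r=cv2.minAreaRect(q); cv2.drawContours(vis,[q],-1,(0,255,0),1)
P=onz(m,cv2.boxPoints(r),.065);print("loaf",r,onz(m,[r[0]],.065)[0],np.linalg.norm(np.diff(P,axis=0),axis=1))
cv2.imwrite("pics/vis0.png",cv2.resize(vis[100:310,140:450],None,fx=2.5,fy=2.5))
E
python3 meas.py
```

```text
cam [ 0.42252431 -0.00915963  0.78487551]
disc (346.8549499511719, 142.5679473876953) (33.37827682495117, 35.067195892333984) [ 0.65315164 -0.06161377  0.05      ]
disc (294.83465576171875, 146.4867706298828) (33.59970474243164, 34.73017120361328) [0.6475556  0.02615436 0.05      ]
disc (242.51182556152344, 150.81117248535156) (33.54584884643555, 34.848594665527344) [0.64179382 0.11454454 0.05      ]
disc (191.01832580566406, 155.37966918945312) (32.51690673828125, 34.48639678955078) [0.63606377 0.2024937  0.05      ]
[0.08794635 0.08857777 0.08813562]
rye [ 12 168  85] [ 15 181  55] [ 31 255 171]
loaf [ 14 231 168] [ 14 221 128] [ 62 165 141]
seed [ 23  84 160] [ 10 207  69] [ 13  40 115]
white [113   6 166] [ 17 148 143] [ 18 138 163]
yel ((236.0, 257.0), (46.0, 46.0), 90.0) [0.46363271 0.12714796] [0.07783203 0.07686671 0.07720374]
grn ((289.5, 239.0), (10.0, 45.0), 90.0) [0.49236189 0.03715138] [0.07539674 0.01678594 0.0752486 ]Traceback (most recent call last):
  File "meas.py", line 17, in <module>
    q=blob(lo,hi,c); r=cv2.minAreaRect(q); P=onz(m,cv2.boxPoints(r),.038); print(n,r,P.mean(0)[:2],np.linalg.norm(np.diff(P,axis=0),axis=1)); cv2.drawContours(vis,[q],-1,(255,0,255),1)
  File "meas.py", line 9, in blob
    return max(cs,key=cv2.contourArea)
ValueError: max() iterable argument is empty
```

```bash
sed -i 's/("gry",(342,257),(100,5,60),(180,70,150)),//; s/param1=150,param2=.5/param1=100,param2=.2/' meas.py; python3 meas.py | tail -n +11
```

```text
yel ((236.0, 257.0), (46.0, 46.0), 90.0) [0.46363271 0.12714796] [0.07783203 0.07686671 0.07720374]
grn ((289.5, 239.0), (10.0, 45.0), 90.0) [0.49236189 0.03715138] [0.07539674 0.01678594 0.0752486 ]
blu ((394.5, 257.5), (44.99999237060547, 44.99999237060547), 90.0) [ 0.45880961 -0.13811673] [0.07612359 0.07553148 0.07552383]
rye (np.float32(232.85), np.float32(256.475)) 18.608429 [0.46309481 0.12774203 0.062     ]
seed None
white None
loaf ((288.767333984375, 257.32672119140625), (51.14491271972656, 32.33871078491211), 5.710593223571777) [0.46028709 0.03690586 0.065     ] [0.05205654 0.08252297 0.05193422]
```

View pics/vis0.png

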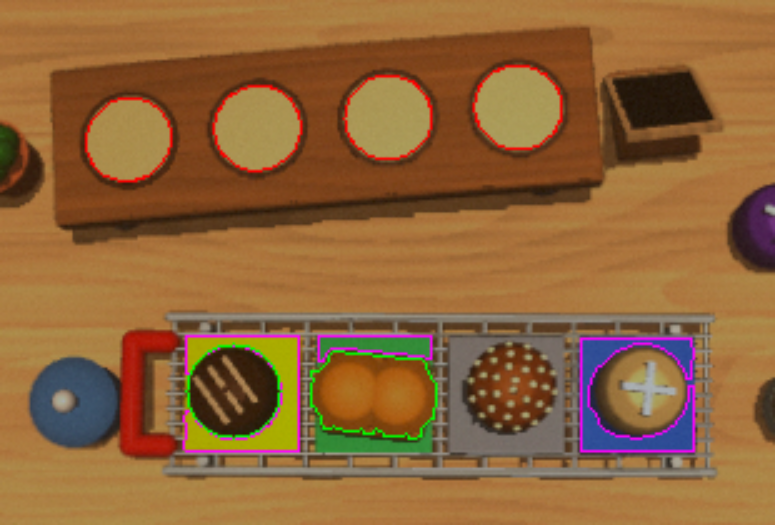

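```bash
python3 - <<'E'
import cv2,numpy as np
a=cv2.imread("pics/top0.png")[225:290,262:428]; a=cv2.resize(a,(796,312),interpolation=cv2.INTER_CUBIC)
b=cv2.imread("pics/side0.png")[180:310,285:415]; b=cv2.resize(b,(286,286),interpolation=cv2.INTER_CUBIC)
o=np.zeros((598,796,3),np.uint8);o[:312]=a;o[312:,:286]=b
cv2.imwrite("pics/c1.png",cv2.convertScaleAbs(o,alpha=1.4))
E
```

```text
(no output)
```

View pics/c1.png

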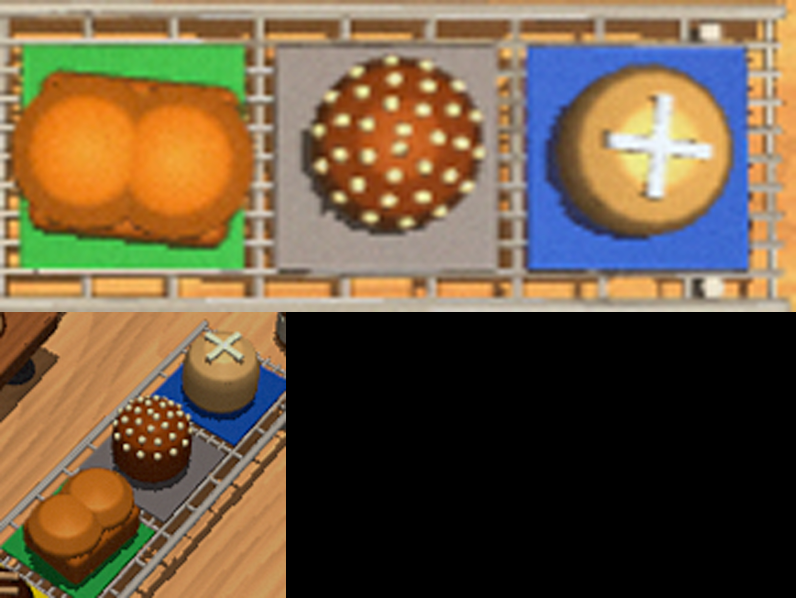

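The loaf body centre is at about (290,258), turned about 5° in the picture, and the seeded roll is at (345,255). The cream roll with the white cross is on the blue mat at (396,256.5), confirming it as the white roll. The rack rails are no higher than the mats.

```bash
cat > go.py <<'E'
# usage: go.py x y z [yawdeg of tool-y vs world x]: remaining move in tool axes (cm), yaw
import sys; from h import *
from scipy.spatial.transform import Rotation as R
s=manip.sense(); r=R.from_quat(s["tool_rot"]).as_matrix(); t=np.array(list(map(float,sys.argv[1:4])))
a=np.arctan2(r[1,1],r[0,1]); w=np.radians(float(sys.argv[4])) if len(sys.argv)>4 else a
print("t",s["time"],"pos",s["tool_pos"].round(4),"yaw",np.degrees(a).round(2),"move",((t-s["tool_pos"])@r*100).round(2),"turn",round(-(w-a),3),"open",s["opening"],"F",s["contact_force"].round(1),s["grasp_force"])
E
python3 - <<'E'
from h import *
m=camera_model("top")
for n,p in dict(rye=(232.9,256.5),loaf=(290.2,258.3),seed=(344.6,255.2),white=(396.1,256.5)).items(): print(n,onz(m,[p],.062)[0].round(4))
c=np.array([[45,70],[240,92],[225,247],[30,232.]])/4.8+[262,225]; P=onz(m,c,.062); print(P.round(4),P.mean(0)); d=P[0]-P[1]+P[3]-P[2]; print("loaf yaw",np.degrees(np.arctan2(-d[0],d[1])))
E
python3 go.py .463 .128 .25 0
```

```text
rye [0.4631 0.1277 0.062 ]
loaf [0.4588 0.0348 0.062 ]
seed [ 0.4625 -0.053   0.062 ]
white [ 0.4591 -0.1365  0.062 ]
[[ 0.4896  0.065   0.062 ]
 [ 0.4812 -0.0007  0.062 ]
 [ 0.4292  0.0051  0.062 ]
 [ 0.4351  0.0704  0.062 ]] [0.45877185 0.03496362 0.062     ]
loaf yaw -6.255226578675314
t 0.1 pos [ 0.2448 -0.5746  0.2525] yaw -66.92 move [ 47.62 -56.08   0.34] turn -1.168 open 0.08547236607532495 F [-0.2 -0.5 -0.1] 0.0
```

Call:
servo_tool --pt "3.66 -4.31 0" --pt "3.66 -4.31 0" --pt "3.66 -4.31 0" --pt "3.66 -4.31 0" --pt "3.66 -4.31 0" --yaw '[0, 0, 0, 0, 0]' --gripper '[7.4, 7.4, 7.4, 7.4, 7.4]' --newtons 25

```text
time: 0.72
tool_pos: [0.3291, -0.3031, 0.2532]
tool_rot: [0.98, 0.2, -0.0, -0.0]
contact_force: [1.0, 0.2, 0.5]
opening: 0.0738
grasp_force: 0.0
```

Call:
servo_tool --pt "3.66 -4.31 0" --pt "3.66 -4.31 0" --pt "3.66 -4.31 0" --pt "3.66 -4.31 0" --pt "3.66 -4.31 0" --yaw '[0, 0, 0, 0, 0]' --gripper '[7.4, 7.4, 7.4, 7.4, 7.4]'

```text
time: 1.35
tool_pos: [0.4129, -0.0334, 0.2533]
tool_rot: [0.98, 0.2, 0.0, 0.0]
contact_force: [0.4, -0.8, -0.4]
opening: 0.074
grasp_force: 0.0
```

```bash
python3 go.py .463 .128 .25 0
```

```text
t 1.35 pos [ 0.4129 -0.0334  0.2533] yaw -66.95 move [ 10.93 -12.88   0.33] turn -1.168 open 0.07399799861834415 F [ 0.4 -0.8 -0.4] 0.0
```

Call:
servo_tool --pt "3.64 -4.29 0" --pt "3.64 -4.29 0" --pt "3.64 -4.29 0" --pt "0 0 2" --pt "0 0 2" --yaw '[0, 0, 0, -0.18, -0.18]' --gripper '[7.4, 7.4, 7.4, 7.4, 7.4]'

```text
time: 1.98
tool_pos: [0.4625, 0.1273, 0.2126]
tool_rot: [0.927, 0.376, -0.0, -0.0]
contact_force: [0.4, -1.1, -0.2]
opening: 0.074
grasp_force: 0.0
```

Call:
servo_tool --pt "0 0 1.5" --pt "0 0 1.5" --pt "0 0 1.5" --pt "0 0 1" --pt "0 0 0" --yaw '[-0.18, -0.18, -0.18, -0.18, -0.088]' --gripper '[7.4, 7.4, 7.4, 7.4, 7.4]'

```text
time: 2.6
tool_pos: [0.4622, 0.1258, 0.1573]
tool_rot: [0.706, 0.709, -0.001, -0.001]
contact_force: [-0.7, 0.1, -0.7]
opening: 0.0741
grasp_force: 0.0
```

```bash
python3 - <<'E'
from h import *
cv2.imwrite("pics/w1.png",get_image("wrist"))
E
python3 go.py .463 .128 .065 0
```

```text
t 2.65 pos [0.4624 0.1258 0.1575] yaw 0.4 move [0.22 0.08 9.25] turn 0.007 open 0.07428153882248169 F [ 0.1 -1.   0.1] 0.0
```

View pics/w1.png

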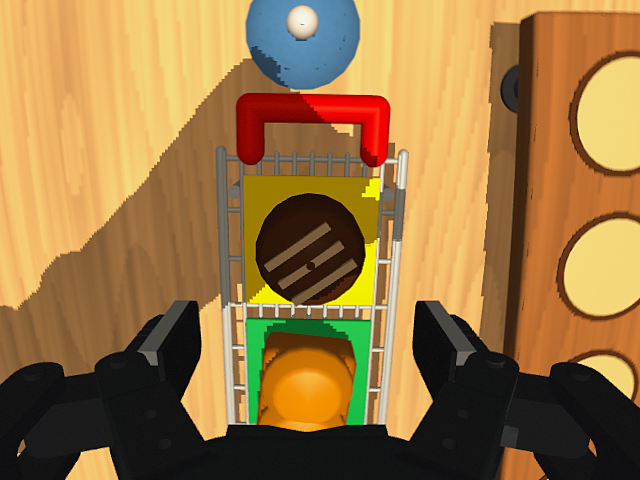

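The wrist view shows the rye roll at about (311,249), with r about 55 px. I'll check its position against the top-camera estimate.

```bash
python3 - <<'E'
from h import *
m=camera_model("wrist")
print(onz(m,[(311,249)],.062),onz(m,[(256,249),(366,249)],.062), onz(m,[(309,364)],.062))
E
```

```text
[[0.4646703 0.1304016 0.062    ]] [[0.43558718 0.13017403 0.062     ]
 [0.49375969 0.13061717 0.062     ]] [[0.46422186 0.06159563 0.062     ]]
```

Call:
servo_tool --pt "0.33 0.17 3" --pt "0 0 3.5" --pt "0 0 2.9" --pt "0 0 0" --pt "0 0 0" --yaw '[0, 0, 0, 0, 0]' --gripper '[7.4, 7.4, 7.4, 7.4, 5.0]' --newtons 25

```text
time: 3.28
tool_pos: [0.4648, 0.1299, 0.0651]
tool_rot: [0.707, 0.707, 0.0, 0.0]
contact_force: [-0.2, 0.7, 0.9]
opening: 0.0572
grasp_force: 1.5
```

Call:
servo_tool --pt "0 0 0" --pt "0 0 0" --pt "0 0 0" --pt "0 0 -1" --yaw '[0, 0, 0, 0]' --gripper '[5.0, 5.0, 5.0, 5.0]'

```text
time: 3.78
tool_pos: [0.4643, 0.1293, 0.0746]
tool_rot: [0.707, 0.707, -0.0, -0.0]
contact_force: [-0.5, 0.0, -0.6]
opening: 0.0569
grasp_force: 27.1
```

```bash
python3 go.py .653 -.062 .13 3.7
```

```text
t 3.775 pos [0.4643 0.1293 0.0746] yaw -0.0 move [-19.13  18.87  -5.54] turn -0.065 open 0.05690586017896671 F [-0.5  0.  -0.6] 27.066708910278976
```

Call:
servo_tool --pt "0 0 -6" --pt "-3.8 3.8 0" --pt "-3.8 3.8 0" --pt "-3.8 3.8 0" --pt "-3.8 3.8 0" --yaw '[0, 0, 0, 0, 0]' --gripper '[5.0, 5.0, 5.0, 5.0, 5.0]'

```text
time: 4.4
tool_pos: [0.6174, -0.0241, 0.1351]
tool_rot: [0.707, 0.707, 0.0, -0.0]
contact_force: [1.3, 0.7, -0.5]
opening: 0.0568
grasp_force: 27.8
```

Call:
servo_tool --pt "-3.8 3.6 0" --pt "0 0 0" --pt "0 0 0" --yaw '[0, 0, 0]' --gripper '[5.0, 5.0, 5.0]'

```text
time: 4.78
tool_pos: [0.6518, -0.0599, 0.1344]
tool_rot: [0.707, 0.707, 0.0, -0.001]
contact_force: [-0.1, 0.6, -1.1]
opening: 0.0569
grasp_force: 27.8
```

```bash
python3 - <<'E'
from h import *
cv2.imwrite("pics/w2.png",get_image("wrist"))
E
python3 go.py .653 -.062 .0775
```

```text
t 4.825 pos [ 0.6517 -0.0592  0.1347] yaw 0.09 move [-0.29  0.13  5.72] turn -0.0 open 0.056812115503323476 F [ 0.7  1.  -1. ] 27.769243232323788
```

View pics/w2.png

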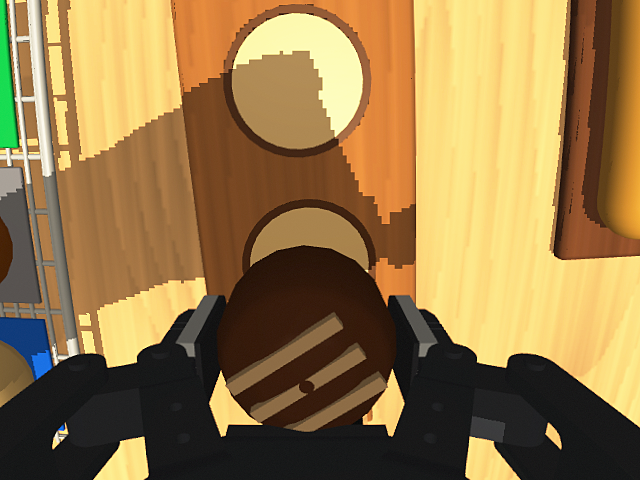

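The held rye roll is upright between the pads, and the next two places show at (297,81) and (310,262). I'll check disc (297,81) against the map.

```bash
python3 - <<'E'
from h import *
m=camera_model("wrist")
print(onz(m,[(297,81),(231,81),(363,81)],.05),onz(m,[(307,345)],.12))
E
```

```text
[[0.64726098 0.02867403 0.05      ]
 [0.61691056 0.02882722 0.05      ]
 [0.67755129 0.02882984 0.05      ]] [[ 0.65198928 -0.06659932  0.12      ]]
```

Call:
servo_tool --pt "-0.1 0.13 3.5" --pt "0 0 1.6" --pt "0 0 0.65" --pt "0 0 0" --pt "0 0 0" --yaw '[0, 0, 0, 0, 0]' --gripper '[5.0, 5.0, 5.0, 5.0, 7.4]'

```text
time: 5.45
tool_pos: [0.6541, -0.061, 0.0776]
tool_rot: [0.707, 0.707, 0.001, 0.0]
contact_force: [0.3, -0.0, -0.1]
opening: 0.0729
grasp_force: 0.0
```

Call:
servo_tool --pt "0 0 0" --pt "0 0 0" --pt "0 0 -2" --pt "0 0 -4" --yaw '[0, 0, 0, 0]' --gripper '[7.4, 7.4, 7.4, 7.4]'

```text
time: 5.95
tool_pos: [0.653, -0.0616, 0.1372]
tool_rot: [0.707, 0.707, -0.001, -0.001]
contact_force: [0.7, -0.1, 0.1]
opening: 0.0742
grasp_force: 0.0
```

```bash
python3 go.py .459 .036 .14 -6.3
```

```text
t 5.95 pos [ 0.653  -0.0616  0.1372] yaw 0.01 move [  9.76 -19.4   -0.23] turn 0.11 open 0.07424157365004368 F [ 0.7 -0.1  0.1] 0.0
```

Call:
servo_tool --pt "2.44 -4.85 0" --pt "2.44 -4.85 0" --pt "2.44 -4.85 0" --pt "2.44 -4.85 0" --pt "0 0 3" --yaw '[0, 0, 0, 0, 0.11]' --gripper '[7.4, 7.4, 7.4, 7.4, 7.4]'

```text
time: 6.58
tool_pos: [0.4583, 0.0379, 0.1095]
tool_rot: [0.744, 0.668, 0.001, 0.002]
contact_force: [2.3, -0.6, -0.3]
opening: 0.0739
grasp_force: 0.0
```

Call:
servo_tool --pt "0 0 0" --yaw '[0]' --gripper '[7.4]'

```text
time: 6.7
tool_pos: [0.4593, 0.0361, 0.1071]
tool_rot: [0.744, 0.668, -0.001, 0.0]
contact_force: [1.4, -1.3, -0.5]
opening: 0.0741
grasp_force: 0.0
```

```bash
python3 go.py .459 .036 .0625 -6.3
```

```text
t 6.7 pos [0.4593 0.0361 0.1071] yaw -6.21 move [-0.01 -0.03  4.46] turn 0.002 open 0.07413356251658307 F [ 1.4 -1.3 -0.5] 0.0
```

Call:
servo_tool --pt "0 0 2.4" --pt "0 0 2.0" --pt "0 0 0" --pt "0 0 0" --pt "0 0 0" --yaw '[0, 0, 0, 0, 0]' --gripper '[7.4, 7.4, 7.4, 4.6, 4.6]'

```text
time: 7.32
tool_pos: [0.4608, 0.0363, 0.064]
tool_rot: [0.745, 0.667, 0.001, 0.001]
contact_force: [0.3, 0.7, 6.5]
opening: 0.0534
grasp_force: 27.2
```

Call:
servo_tool --pt "0 0 0" --pt "0 0 0" --pt "0 0 -1" --pt "0 0 -6" --yaw '[0, 0, 0, 0]' --gripper '[4.6, 4.6, 4.6, 4.6]'

```text
time: 7.82
tool_pos: [0.458, 0.0356, 0.1321]
tool_rot: [0.745, 0.667, -0.002, -0.002]
contact_force: [1.4, -1.0, -0.2]
opening: 0.0536
grasp_force: 27.1
```

```bash
python3 go.py .6475 .0275 .135 3.7
```

```text
t 7.825 pos [0.458  0.0356 0.1321] yaw -6.26 move [ 1.26 18.92 -0.4 ] turn -0.174 open 0.05360333524706791 F [ 1.4 -1.  -0.2] 27.08251565694809
```

Call:
servo_tool --pt "0.32 4.73 0" --pt "0.32 4.73 0" --pt "0.32 4.73 0" --pt "0.32 4.73 0" --pt "0 0 0" --yaw '[0, 0, 0, 0, -0.174]' --gripper '[4.6, 4.6, 4.6, 4.6, 4.6]'

```text
time: 8.45
tool_pos: [0.6518, 0.0277, 0.1332]
tool_rot: [0.684, 0.73, 0.001, 0.0]
contact_force: [-0.4, 0.0, -0.5]
opening: 0.0536
grasp_force: 27.2
```

Call:
servo_tool --pt "0 0 0" --yaw '[0]' --gripper '[4.6]'

```text
time: 8.57
tool_pos: [0.6489, 0.0281, 0.1329]
tool_rot: [0.684, 0.729, 0.0, -0.001]
contact_force: [-0.7, 0.5, -1.1]
opening: 0.0535
grasp_force: 27.2
```

```bash
python3 - <<'E'
from h import *
cv2.imwrite("pics/w3.png",get_image("wrist"));cv2.imwrite("pics/t3.png",get_image("top"))
E
python3 go.py .6475 .0275 .0765 3.7
```

```text
t 8.675 pos [0.6486 0.0281 0.1332] yaw 3.48 move [-0.05 -0.11  5.67] turn -0.004 open 0.05336331285612265 F [-1.1  0.4 -0.3] 27.196779549121857
```

View pics/w3.png

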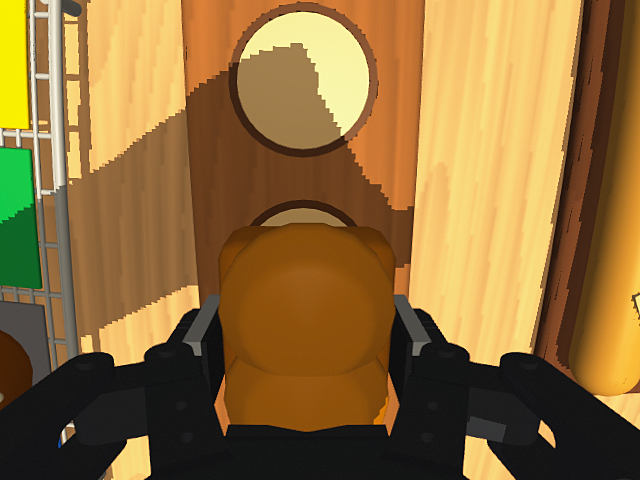

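The loaf is square between the pads, its front edge at row ~228. I'll check how far it is off-centre along the hand.

```bash
python3 - <<'E'
from h import *
m=camera_model("wrist")
print(onz(m,[(306,228)],.131),onz(m,[(303,80)],.05))
E
```

```text
[[0.64632774 0.06600387 0.131     ]] [[0.64179881 0.11587898 0.05      ]]
```

Call:
servo_tool --pt "-0.25 -0.11 3.5" --pt "0 0 1.6" --pt "0 0 0.55" --pt "0 0 0" --pt "0 0 0" --yaw '[0, 0, 0, 0, 0]' --gripper '[4.6, 4.6, 4.6, 4.6, 7.2]'

```text
time: 9.3
tool_pos: [0.6488, 0.0259, 0.0772]
tool_rot: [0.684, 0.729, 0.001, 0.0]
contact_force: [-0.0, 0.4, -0.0]
opening: 0.0701
grasp_force: 0.0
```

Call:
servo_tool --pt "0 0 0" --pt "0 0 0" --pt "0 0 -2" --pt "0 0 -4" --yaw '[0, 0, 0, 0]' --gripper '[7.2, 7.2, 7.4, 7.4]'

```text
time: 9.8
tool_pos: [0.6476, 0.0253, 0.1367]
tool_rot: [0.684, 0.729, -0.001, -0.001]
contact_force: [1.0, 0.1, 0.4]
opening: 0.0742
grasp_force: 0.0
```

```bash
python3 go.py .463 -.052 .14 0
```

```text
t 9.8 pos [0.6476 0.0253 0.1367] yaw 3.68 move [ -6.53 -18.92  -0.28] turn 0.064 open 0.0742158503109725 F [1.  0.1 0.4] 0.0
```

Call:
servo_tool --pt "-1.63 -4.73 0" --pt "-1.63 -4.73 0" --pt "-1.63 -4.73 0" --pt "-1.63 -4.73 0" --pt "0 0 2" --yaw '[0, 0, 0, 0, 0.064]' --gripper '[7.4, 7.4, 7.4, 7.4, 7.4]'

```text
time: 10.42
tool_pos: [0.4613, -0.0542, 0.118]
tool_rot: [0.709, 0.706, -0.001, 0.001]
contact_force: [1.8, 0.3, 0.3]
opening: 0.0743
grasp_force: 0.0
```

Call:
servo_tool --pt "0 0 0" --yaw '[0]' --gripper '[7.4]'

```text
time: 10.55
tool_pos: [0.4635, -0.052, 0.1169]
tool_rot: [0.707, 0.707, -0.0, 0.0]
contact_force: [0.1, 0.1, 1.0]
opening: 0.0737
grasp_force: 0.0
```

```bash
python3 - <<'E'
from h import *
cv2.imwrite("pics/t4.png",get_image("top"))
E
python3 go.py .463 -.052 .0645 0
```

```text
t 10.6 pos [ 0.4643 -0.0515  0.1173] yaw 0.08 move [-0.05 -0.13  5.28] turn 0.001 open 0.07385263389558235 F [-0.2  0.5 -1. ] 0.0
```

View pics/t4.png

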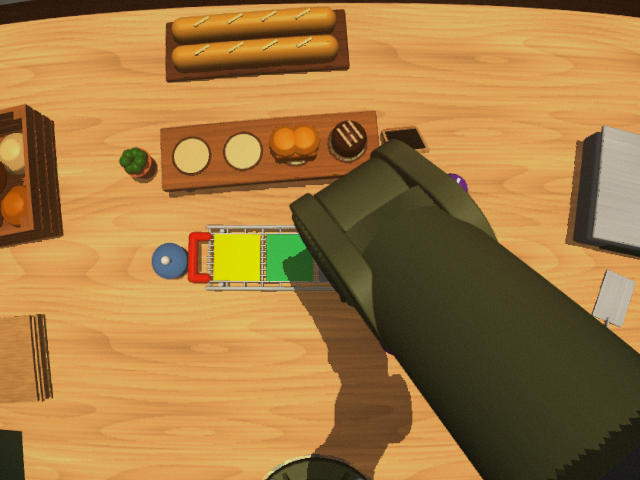

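The rye roll at (348,141) and the loaf at (294,144) sit centred on their places. Next is the seeded roll.

Call:
servo_tool --pt "0 -0.1 2.7" --pt "0 0 2.4" --pt "0 0 0" --pt "0 0 0" --pt "0 0 0" --yaw '[0, 0, 0, 0, 0]' --gripper '[7.4, 7.4, 7.4, 5.0, 5.0]'

```text
time: 11.22
tool_pos: [0.4637, -0.0511, 0.0666]
tool_rot: [0.707, 0.707, 0.001, 0.001]
contact_force: [-0.4, 1.5, 3.9]
opening: 0.0572
grasp_force: 26.7
```

Call:
servo_tool --pt "0 0 0" --pt "0 0 0" --pt "0 0 -1" --pt "0 0 -6" --yaw '[0, 0, 0, 0]' --gripper '[5.0, 5.0, 5.0, 5.0]'

```text
time: 11.72
tool_pos: [0.4609, -0.052, 0.1347]
tool_rot: [0.707, 0.707, -0.002, -0.002]
contact_force: [1.3, -0.4, 0.9]
opening: 0.0569
grasp_force: 27.7
```

```bash
python3 go.py .642 .1155 .135
```

```text
t 11.725 pos [ 0.4609 -0.052   0.1347] yaw 0.02 move [16.74 18.11 -0.12] turn -0.0 open 0.05694569471834834 F [ 1.3 -0.4  0.9] 27.690398613922298
```

Call:
servo_tool --pt "3.35 3.6 0" --pt "3.35 3.6 0" --pt "3.35 3.6 0" --pt "3.35 3.6 0" --pt "3.35 3.6 0" --yaw '[0, 0, 0, 0, 0]' --gripper '[5.0, 5.0, 5.0, 5.0, 5.0]'

```text
time: 12.35
tool_pos: [0.6437, 0.1165, 0.1362]
tool_rot: [0.707, 0.707, 0.0, -0.0]
contact_force: [0.3, -0.7, -1.9]
opening: 0.0572
grasp_force: 27.7
```

Call:
servo_tool --pt "0 0 0" --pt "0 0 0" --yaw '[0, 0]' --gripper '[5.0, 5.0]'

```text
time: 12.6
tool_pos: [0.6421, 0.1153, 0.1355]
tool_rot: [0.707, 0.707, -0.0, -0.0]
contact_force: [-0.1, -0.5, -0.6]
opening: 0.0569
grasp_force: 27.7
```

```bash
python3 - <<'E'
from h import *
cv2.imwrite("pics/w5.png",get_image("wrist"))
E
python3 go.py .642 .1155 .0785
```

```text
t 12.65 pos [0.642  0.1147 0.1355] yaw -0.03 move [0.09 0.   5.7 ] turn -0.0 open 0.056771467492879285 F [ 0.4  0.6 -1.4] 27.711357912048697
```

View pics/w5.png

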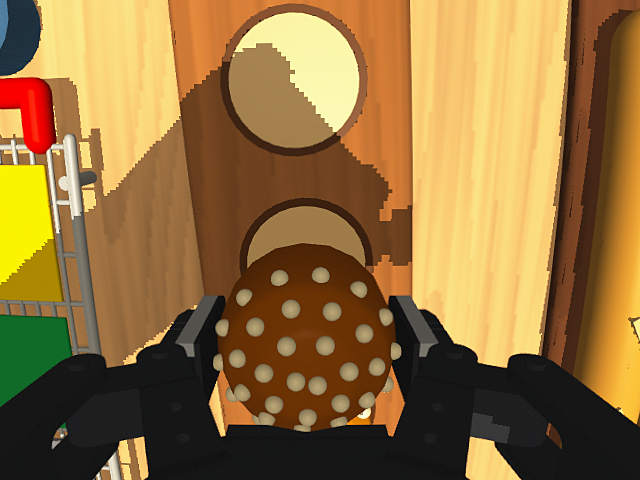

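The seeded roll is held level at (307,338), in the same place in the jaws as the rye roll, with its disc showing in front of it. I'll set it down.

Call:
servo_tool --pt "0.05 0 3.5" --pt "0 0 1.6" --pt "0 0 0.6" --pt "0 0 0" --pt "0 0 0" --yaw '[0, 0, 0, 0, 0]' --gripper '[5.0, 5.0, 5.0, 5.0, 7.4]'

```text
time: 13.28
tool_pos: [0.6431, 0.1163, 0.0791]
tool_rot: [0.707, 0.707, 0.001, 0.0]
contact_force: [0.0, -0.5, 0.1]
opening: 0.0727
grasp_force: 0.0
```

Call:
servo_tool --pt "0 0 0" --pt "0 0 0" --pt "0 0 -2" --pt "0 0 -4" --yaw '[0, 0, 0, 0]' --gripper '[7.4, 7.4, 7.4, 7.4]'

```text
time: 13.78
tool_pos: [0.6419, 0.1161, 0.1386]
tool_rot: [0.707, 0.707, -0.001, -0.001]
contact_force: [1.0, -0.8, -0.1]
opening: 0.0742
grasp_force: 0.0
```

```bash
python3 go.py .460 -.1355 .14 0
```

```text
t 13.775 pos [0.6419 0.1161 0.1386] yaw 0.02 move [-25.15 -18.2   -0.08] turn 0.0 open 0.07424330636827844 F [ 1.  -0.8 -0.1] 0.0
```

Call:
servo_tool --pt "-4.2 -3.03 0" --pt "-4.2 -3.03 0" --pt "-4.2 -3.03 0" --pt "-4.2 -3.03 0" --pt "-4.2 -3.03 0" --yaw '[0, 0, 0, 0, 0]' --gripper '[7.4, 7.4, 7.4, 7.4, 7.4]'

```text
time: 14.4
tool_pos: [0.4907, -0.0949, 0.1397]
tool_rot: [0.707, 0.707, 0.0, 0.001]
contact_force: [1.1, -0.7, -0.3]
opening: 0.0742
grasp_force: 0.0
```

Call:
servo_tool --pt "-4.15 -3.03 0" --pt "0 0 2" --pt "0 0 0" --yaw '[0, 0, 0]' --gripper '[7.4, 7.4, 7.4]'

```text
time: 14.78
tool_pos: [0.4605, -0.1357, 0.1187]
tool_rot: [0.707, 0.707, -0.0, -0.0]
contact_force: [0.4, -0.0, 0.8]
opening: 0.074
grasp_force: 0.0
```

```bash
python3 go.py .460 -.1355 .0645 0
```

```text
t 14.775 pos [ 0.4605 -0.1357  0.1187] yaw -0.06 move [ 0.02 -0.05  5.42] turn -0.001 open 0.07400165276985797 F [ 0.4 -0.   0.8] 0.0
```

Call:
servo_tool --pt "0 0 2.9" --pt "0 0 2.4" --pt "0 0 0" --pt "0 0 0" --pt "0 0 0" --yaw '[0, 0, 0, 0, 0]' --gripper '[7.4, 7.4, 7.4, 5.0, 5.0]'

```text
time: 15.4
tool_pos: [0.4619, -0.1345, 0.0668]
tool_rot: [0.707, 0.707, 0.001, 0.001]
contact_force: [0.2, 2.3, 5.9]
opening: 0.0569
grasp_force: 27.0
```

Call:
servo_tool --pt "0 0 0" --pt "0 0 0" --pt "0 0 -1" --pt "0 0 -6" --yaw '[0, 0, 0, 0]' --gripper '[5.0, 5.0, 5.0, 5.0]'

```text
time: 15.9
tool_pos: [0.4592, -0.1352, 0.1347]
tool_rot: [0.707, 0.707, -0.001, -0.003]
contact_force: [1.3, -1.1, 0.2]
opening: 0.0565
grasp_force: 27.4
```

```bash
python3 go.py .5 .2035 .135; python3 go.py .6363 .2035 .135
```

```text
t 15.9 pos [ 0.4592 -0.1352  0.1347] yaw 0.02 move [3.387e+01 4.090e+00 2.000e-02] turn -0.0 open 0.05648000900875341 F [ 1.3 -1.1  0.2] 27.446334846317768
t 15.9 pos [ 0.4592 -0.1352  0.1347] yaw 0.02 move [33.87 17.72 -0.06] turn -0.0 open 0.05648000900875341 F [ 1.3 -1.1  0.2] 27.446334846317768
```

Call:
servo_tool --pt "5.6 1.4 -0.3" --pt "5.6 1.4 0" --pt "5.6 1.4 0" --pt "5.6 1.4 0" --pt "3.8 4.0 0" --yaw '[0, 0, 0, 0, 0]' --gripper '[5.0, 5.0, 5.0, 5.0, 5.0]'

```text
time: 16.52
tool_pos: [0.5561, 0.1299, 0.1399]
tool_rot: [0.706, 0.708, 0.0, -0.0]
contact_force: [1.1, -0.9, -0.1]
opening: 0.0564
grasp_force: 27.5
```

Call:
servo_tool --pt "3.8 4.0 0" --pt "3.8 4.0 0" --pt "0 0 0" --pt "0 0 0" --yaw '[0, 0, 0, 0]' --gripper '[5.0, 5.0, 5.0, 5.0]'

```text
time: 17.02
tool_pos: [0.6363, 0.2025, 0.1385]
tool_rot: [0.707, 0.707, -0.0, -0.0]
contact_force: [-0.6, -1.1, 0.2]
opening: 0.0569
grasp_force: 27.5
```

```bash
python3 - <<'E'
from h import *
cv2.imwrite("pics/w6.png",get_image("wrist"))
E
python3 go.py .6363 .2035 .0785
```

```text
t 17.075 pos [0.6362 0.2017 0.1386] yaw -0.02 move [0.18 0.01 6.01] turn -0.0 open 0.056791655250257755 F [-0.6 -0.3 -1.2] 27.488465204369277
```

View pics/w6.png

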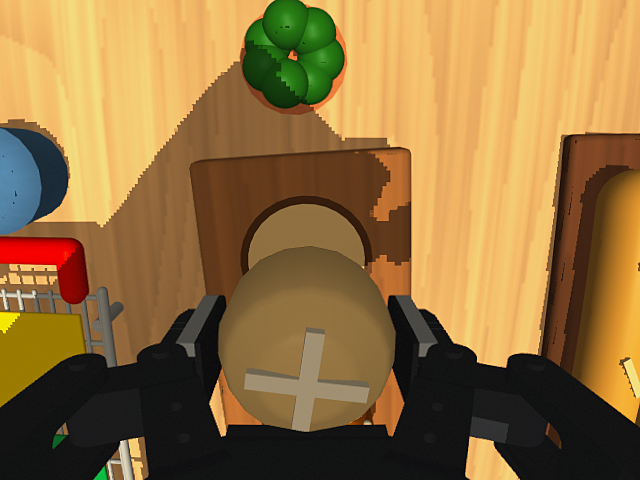

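The white roll is held upright at (307,338), with its disc in front of it at (307,255). I'll set it down.

Call:
servo_tool --pt "0.1 0 3.5" --pt "0 0 1.8" --pt "0 0 0.65" --pt "0 0 0" --pt "0 0 0" --yaw '[0, 0, 0, 0, 0]' --gripper '[5.0, 5.0, 5.0, 5.0, 7.4]'

```text
time: 17.7
tool_pos: [0.6372, 0.2038, 0.0796]
tool_rot: [0.707, 0.707, 0.001, 0.0]
contact_force: [0.1, -0.4, -0.5]
opening: 0.0728
grasp_force: 0.0
```

Call:
servo_tool --pt "0 0 0" --pt "0 0 0" --pt "0 0 -2" --pt "0 0 -5" --pt "0 0 -5" --yaw '[0, 0, 0, 0, 0]' --gripper '[7.4, 7.4, 7.4, 7.4, 7.4]'

```text
time: 18.32
tool_pos: [0.6367, 0.2041, 0.2014]
tool_rot: [0.707, 0.707, 0.0, -0.0]
contact_force: [1.2, 1.1, 0.1]
opening: 0.074
grasp_force: 0.0
```

Call:
servo_tool --pt "0 -5 0" --pt "0 -5 0" --pt "-5 -3 0" --pt "-5 0 0" --pt "0 0 0" --yaw '[0, 0, 0, 0, 0]' --gripper '[7.4, 7.4, 7.4, 7.4, 7.4]'

```text
time: 18.95
tool_pos: [0.5071, 0.0992, 0.1998]
tool_rot: [0.709, 0.705, -0.001, 0.002]
contact_force: [0.6, 1.3, 0.1]
opening: 0.074
grasp_force: 0.0
```

```bash
python3 - <<'E'
from h import *
a=get_image("top")[90:230,110:450]; b=get_image("side")[100:400,60:400]
o=np.zeros((600,800,3),np.uint8); a=cv2.resize(a,(680,280)); b=cv2.resize(b,(340,300)); o[:280,:680]=a; o[290:590,:340]=b
cv2.imwrite("pics/end.png",o)
E
```

```text
(no output)
```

View pics/end.png

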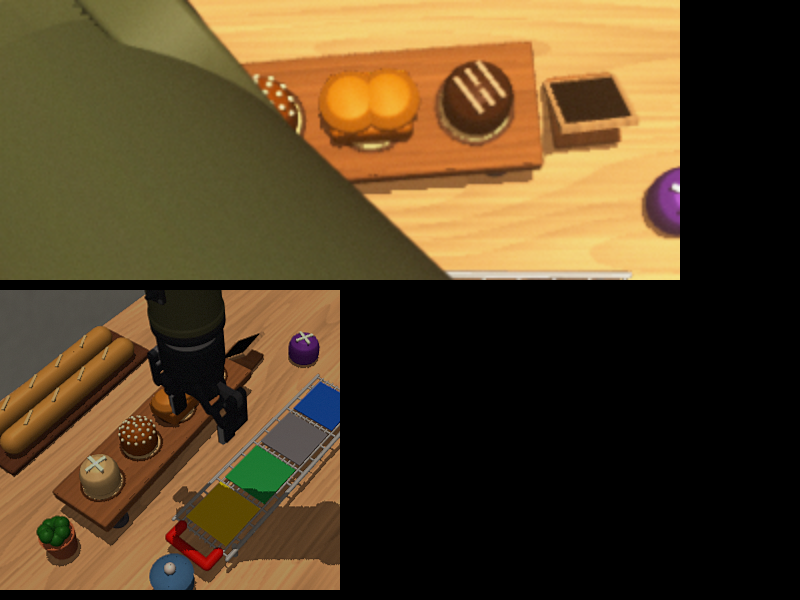

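Call:
servo_tool --pt "-5 0 0" --pt "-6 0 0" --pt "-6 0 0" --pt "-6 0 0" --pt "-6 0 0" --yaw '[0, 0, 0, 0, 0]' --gripper '[7.4, 7.4, 7.4, 7.4, 7.4]'

```text
time: 19.68
tool_pos: [0.508, -0.1864, 0.1997]
tool_rot: [0.706, 0.708, 0.001, 0.0]
contact_force: [0.1, 0.2, -0.2]
opening: 0.0739
grasp_force: 0.0
```

Call:
servo_tool --pt "0 0 0" --yaw '[0]' --gripper '[7.4]'

```text
time: 19.8
tool_pos: [0.507, -0.1906, 0.1985]
tool_rot: [0.71, 0.705, -0.0, 0.0]
contact_force: [-0.2, 1.0, -1.0]
opening: 0.0742
grasp_force: 0.0
```

```bash
python3 - <<'E'
from h import *
a=get_image("top")[105:200,150:420]; cv2.imwrite("pics/end2.png",cv2.resize(a,(796,280),interpolation=cv2.INTER_CUBIC))
E
```

```text
(no output)
```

View pics/end2.png

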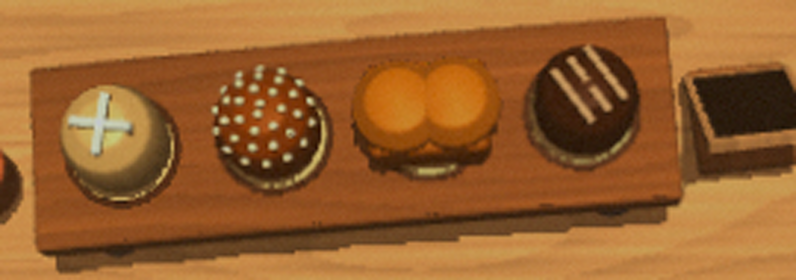

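All four breads stand upright and centred on their places: white, seeded, loaf and rye from left to right, with rye beside the chalkboard. The chalkboard hasn't moved.

```bash
python3 -c "
from station import manip
print(manip.sign_off())"
```

```text
the job is handed in; nothing more can be done
None
```

The job is handed in at about 20 s: the rye roll, tin loaf, seeded roll and white roll stand upright and released on the four places, in that order from the chalkboard end, and the chalkboard is where it was.

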